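Unlatch the service case and stow the tin in its narrow compartment

ROBOT

A 6-joint arm with a two-finger parallel gripper is mounted at the origin on the work surface. World frame = base frame: x ahead of the robot, y to its left, z up, the work surface at z = 0. Lengths are in mm, angles in rad, forces in N, time in s.
With the tool pointing down it reaches from about 275 to 750 mm from the base axis. Payload 10.2 kg.
Tool frame: the origin (TCP) lies midway between the tips of the shut fingers; the grasp point (between the pads) lies 19 mm behind it (ctrl.grip_point_offset is the distance from the TCP to the grasp point, in mm); z points along the fingers, y is the direction in which the jaws open and shut (so a half turn about z gives the same grasp; the last joint's range is limited). The gripper opens to 88 mm and grips with 3 to 60 N. Pads are 18 mm wide; open, the fingers measure 123 mm over their backs; the gripper's body (75 mm by 187 mm) begins 45 mm behind the grasp point.
Start: joints at [1.058, 0.313, 1.498, -0, 1.331, -0.223], TCP at [150.037, 503.11, 238.72] pointing down, gripper open.
Joint ranges: [-2.94, 2.94], [-0.97, 2.17], [0.19, 2.56], [-1.23, 4.37], [0.02, 3.11], [-2.88, 2.88]. Speed limits (rad/s): [2.39, 2.39, 3.01, 3.14, 3.14, 3.14].

INTERFACE

Orientations are given as a unit quaternion [w, x, y, z].
In Python, from bench import ctrl, vision gives the robot as it stands.
- The arm moves only by the tool play_rows, never from a script. Its argument "series" is one flat list of numbers, 6 for each row, row after row: the shift along the tool's x, y, z in m, then the turn, a rotation vector about the tool's x, y, z in degrees. In form: [x, y, z, wx, wy, wz, x, y, z, wx, wy, wz, ...]. A call has 1 to 5 rows; each row shifts and turns the commanded pose from where the row before left it, along the tool's axes as they then stand; what a row does not reach is not made up. A row lasts 1/12 s, in which the tool goes at most 41.7 mm and 7.16 degrees, less where a joint would pass 70% of its speed; a pose out of reach is approached as far as the arm can. A call is refused whole if a number of a shift passes 0.0417 or a number of a turn 7.16, either way. A call with a gripper value outside its range is refused whole. "jaw" is the gripper command: -1 is shut, 1 is fully open, values between are in proportion, set as the call begins (left out, the last holds). The fingers move at their own pace and stop on an object; "squeeze" is the grip in N (left out, the last holds). Time passes only in rows, so rows that do not move let the fingers close. It gives the time, the measured TCP pose, the force and the opening at its end, in the units of the state.
- ctrl.observe(): the state, without advancing time (a new reading comes with each control period).
- vision.camera(name): name is "scene" or "side" or "wrist"; returns a dict with "color" (384x512x3 uint8, red, green, blue), "range_z" (384x512 float32, mm along the optical axis (not along the pixel's ray), 0 where there is no reading), "vertical_fov" (degrees; the focal length in pixels is half the picture's height over the tangent of half this angle, whatever the lens; pixels are square), "cx", "cy" (the principal point, pixels), "k1" (the pictures are not rectified: a ray, as slopes to the right and down, at radius r is drawn at 1 + k1 r^2 times it, then the intrinsics apply), "R" (3x3) and "t" (3): a world point X has camera coordinates R X + t; the wrist camera has in their place "tool_from_camera" (4x4, takes a point from camera to tool coordinates, whose origin is the TCP and whose axes are the flange's). Camera axes: x right, y down, z forward; pixel columns grow to the right and rows downward; lengths in mm; the calibration is good to about 2 mm. A picture is of the moment at which its call begins: read the wrist's pose just before it.
- ctrl.sign_off(): hands the job in, once; it reports no verdict.
The state is a dict: "t": time; "joints": joint angles; "qd": joint speeds; "joint_efforts": joint torques, N m; "eef_pos": TCP position; "tcp_rot": TCP orientation; "wrist_force": force on the tool from outside, world axes, zero at the start; "moment": the same for the moment, N m; "width": finger opening in mm.
Only numpy, scipy, OpenCV 4.12 (cv2) and the standard library are available. Lean on these libraries where they do the work, as an engineer would, in place of code of your own. Each camera call takes 0.05 s, during which the arm holds its last target. There are 200 camera calls.

TASK

Swing the latch lever of the aluminium case round to the front until it is clear of the lid, then open the lid upright or a little past, so that it stays open. Take the tin out of the bench clamp and stand it upright on the floor of the case's narrow compartment; set it down, do not drop it or knock it over. Leave the cans, mug, wrench and jar where they are, and leave the lid open.

Things in the scene. Friction and masses are not known exactly. Their poses are not given: they have to be found in the camera images.
- case: Aluminium case, black corners, fixed, 155 (x) by 210 (y) by 102 mm high without lid; walls, floor 5 mm. Origin: centre of underside; x points to the hinge side (away from the robot), y to the lever's side, z up. A full-height divider along x makes two compartments, each 145 mm long in x, 97 deep: a narrow empty one at -y, 56 mm wide, and a wide one with a jar.
- bay (a point): Centre of the narrow compartment's floor, 72 mm to -y of the case's middle, 5 mm above the bench; axes as the case's. The tin fits only with its 62 mm side along the case's x; beside its 46 mm width there are 5 mm each side (no room for fingers), at each end of its 62 mm length 41 mm.
- lever_grip (a point): Point on the lever's upright grip post: a round dark steel post, 14 mm in diameter, from z = 121 to 166 mm above the bench, this point at z = 147 mm, on the post's axis. It is 105 mm from the lever's pivot.
- lever_pivot (a point): On the lever's vertical pivot axis, 60 mm to -x and 125 mm to +y of the case's middle, at z = 147 mm. Bracket and pivot stand below z = 125 mm.
- lever (a joint): Latch lever: flat steel bar 122 by 16 by 8 mm, z = 113 to 121 mm, turning level about its pivot. Starts at 0 to 0.15. At 0 it lies over the lid along the case's -y; growing values swing its free end towards the robot (clockwise from above); at 1.57 it points to the case's -x; stop 1.75. It bars the lid until about 1.0. Stays where left; 1.2 N at the post.
- lid (a joint): Lid angle: 0 shut, 1.57 upright, stop at 1.9. Hinged along the far (+x) rim, opens upward. Stiff hinge: stays where left; takes about 4 N at the handle.
- lid_handle (a point): Middle of the lid's pull: a round steel bar 10 mm thick, 90 mm long, parallel to the case's y, on a leg at each end, its axis 45 mm in front of the lid's front edge and 200 mm from the hinge line. Shut, it is at z = 106 mm, 122 mm to -x and 45 mm to -y of the case's middle, 40 mm free between bar and case. Moves with the lid.
- lid_hinge (a point): On the lid's hinge line, z = 106 mm, straight behind the handle's middle (77 mm to +x, 45 mm to -y of the case's middle). Lid 8 mm thick.
- tin: Flat-sided steel tin, grey band, 62 (its x) by 46 (its y) by 85 mm high, plus a black screw cap (26 mm wide, 8 high) on top; 0.18 to 0.35 kg. Origin: centre of underside, z up. Starts upright in the clamp, 10 mm above the bench, its axes along the clamp's within 0.03 rad.
- clamp: Dark steel bench clamp, bolted down. Origin: on the bench, midway between the jaws. Jaws at +x and -x (gap 72 mm, 14 thick, 64 wide, top z = 103 mm) close off both ends of the tin's 62 mm length; its +y and -y faces are open to fingers above a low sill (top z = 24 mm, 28 to 34 mm out). Base x -85 to 115, y -60 to 60, 10 mm thick; screw at +x, top z = 75 mm.
- can_a: Empty aluminium can, 64 mm in diameter, 115 mm high, upright. Origin: centre of underside.
- can_b: As can_a.
- can_c: As can_a.
- mug: White ceramic mug, 80 mm wide, 90 mm high, handle at its +y. Origin: centre of underside.
- wrench: Steel wrench, 180 mm long, lying flat at the left. Origin: underside.
- jar: Glass jar, 56 mm wide, 75 mm high, in the case's wide compartment. Origin: centre of underside.

How it is judged:
By the outcome, as a careful person would: the job done as asked, in the order asked, and still so for the second after the job is handed in, with the robot touching nothing.
It also fails if it takes over 72 s, if anything falls off the work surface, if the arm or the gripper's body presses on something with over 40 N, if the wrist force passes 120 N, or if a joint passes its speed limit or range.

## Working session

There is one attempt and no reset: what is moved stays moved. The work goes in short steps, Python scripts to look and compute and a tool call to move; the robot and the scene stay as the last step left them, time stands still between calls to the robot, and variables do not carry over. Pictures are saved under pics/ and viewed, about 8 in all and at most 12, crops included, and the job is handed in when it is done.

Besides the shell and the picture viewer there is one more tool, called as name(argument=value, ...) on one line, values as JSON. play_rows: Moves the arm, as the interface text tells. Its arguments: {"type":"object","properties":{"series":{"type":"array","items":{"type":"number"}},"jaw":{"type":"number"},"squeeze":{"type":"number"}},"required":["series"]}

```bash
ls; mkdir -p pics; cat > h.py <<'E'
import numpy as np, cv2
from bench import ctrl, vision
from scipy.spatial.transform import Rotation as R
def cam(n):
    s=ctrl.observe(); c=vision.camera(n)
    f=c["color"].shape[0]/2/np.tan(np.radians(c["vertical_fov"])/2)
    K=np.array([[f,0,c["cx"]],[0,f,c["cy"]],[0,0,1.]])
    if n=="wrist":
        T=np.array(c["tool_from_camera"]); q=s["tcp_rot"]
        W=np.eye(4); W[:3,:3]=R.from_quat([q[1],q[2],q[3],q[0]]).as_matrix(); W[:3,3]=s["eef_pos"]
        M=W@T
    else:
        M=np.eye(4); M[:3,:3]=np.array(c["R"]).T; M[:3,3]=-M[:3,:3]@np.array(c["t"])
    return c,K,M
def cloud(c,K,M):
    h,w=c["range_z"].shape
    u,v=np.meshgrid(np.arange(w),np.arange(h))
    p=rays(c,K,np.stack([u,v],-1).reshape(-1,2))
    P=np.c_[p,np.ones(len(p))]*c["range_z"].reshape(-1,1)
    X=P@M[:3,:3].T+M[:3,3]; X[c["range_z"].ravel()==0]=np.nan
    return X.reshape(h,w,3)
def rays(c,K,px):
    return cv2.undistortPoints(np.asarray(px,float).reshape(-1,1,2),K,np.array([c["k1"],0,0,0.])).reshape(-1,2)
def atz(c,K,M,px,z):
    p=rays(c,K,px); d=np.c_[p,np.ones(len(p))]@M[:3,:3].T
    return M[:3,3]+d*((z-M[2,3])/d[:,2])[:,None]
E
python3 - <<'E'
from h import *
s=ctrl.observe(); print(s)
for n in("scene","side"):
    c,K,M=cam(n); print(n,K[0,0],c["k1"],M[:3,3].round(),M[:3,2].round(2))
    cv2.imwrite(f"pics/{n}0.png",cv2.resize(c["color"][:,:,::-1],None,fx=1.5,fy=1.5))
    np.savez(f"{n}0.npz",X=cloud(c,K,M),C=c["color"])
E
```

```text
pics
{'t': 0.0, 'joints': array([ 1.05759506e+00,  3.13450043e-01,  1.49845083e+00, -1.95313148e-05,
        1.33098970e+00, -2.23391994e-01]), 'qd': array([ 0.0005576 ,  0.00031224,  0.00033029, -0.00151491,  0.00072626,
        0.00053219]), 'joint_efforts': array([-4.74069639e-04, -4.02200711e+01, -2.52271503e+01,  6.93449378e-02,
        3.51569219e-02, -7.79240395e-05]), 'eef_pos': array([149.9147136 , 502.87853881, 238.15587   ]), 'tcp_rot': array([-2.24794621e-04,  1.44395734e-01,  9.89519808e-01, -6.08857516e-04]), 'wrist_force': array([ 0.0389914 , -0.08108489, -0.14544247]), 'moment': array([-0.01615323,  0.0142954 , -0.04758737]), 'width': 87.92305483009049}
scene 428.51922814561715 -0.024739409901930916 [1486.  186.  812.] [-0.81 -0.15 -0.57]
side 432.1669512657333 0.011518853362021608 [ 473. -895.  926.] [ 0.03  0.75 -0.66]
```

View pics/scene0.png

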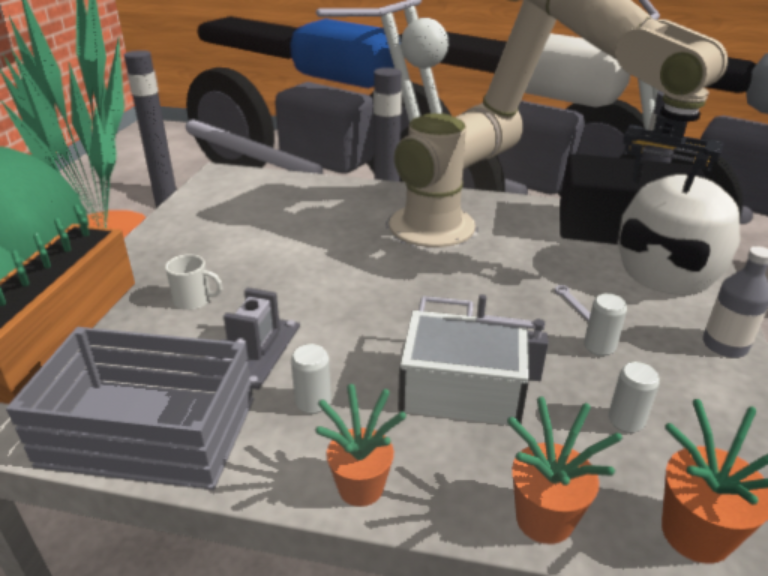

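View pics/side0.png

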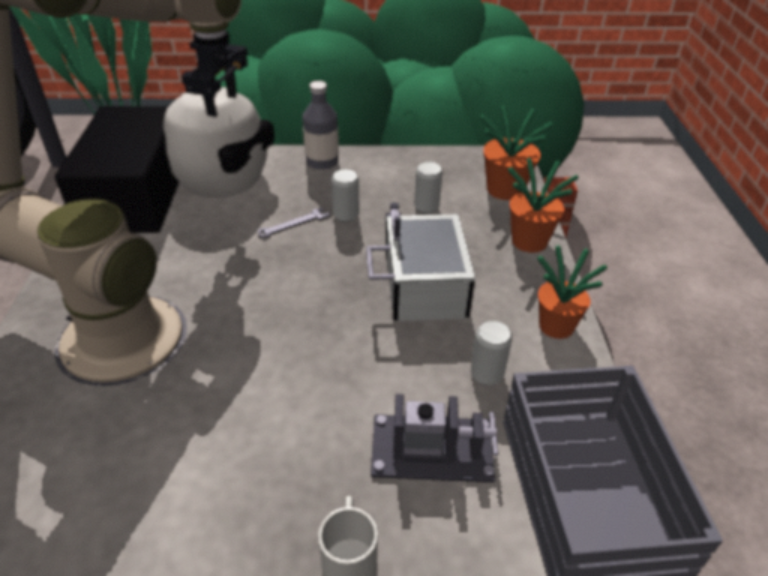

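Scene (1.5x): case lid spans about (405–530, 315–375), lever post at (482,305), handle at (445,303), clamp and tin at (255,325). Side: case (390–470, 215–315), post (395,215), clamp (435,440), tin cap (426,411), a can at (490,350) between the case and clamp.

```bash
python3 - <<'E'
from h import *
for n in("scene","side"):
    d=np.load(f"{n}0.npz"); X=d["X"]
    def reg(name,u0,u1,v0,v1,z0,z1):
        u0,u1,v0,v1=[int(a/1.5) for a in(u0,u1,v0,v1)]
        P=X[v0:v1,u0:u1].reshape(-1,3); P=P[(P[:,2]>z0)&(P[:,2]<z1)]
        if len(P)<4: print(n,name,len(P)); return
        r=cv2.minAreaRect(P[:,:2].astype(np.float32))
        print(n,name,len(P),"mean",P.mean(0).round(1),"med",np.median(P,0).round(1),"rect",np.round(r[0],1),np.round(r[1],1),round(r[2],1))
    if n=="scene":
        B=dict(lid=(395,560,290,380),clamp=(215,310,280,390),can=(285,335,340,415),mug=(165,222,250,310),canr=(580,630,290,360),wr=(550,600,280,330))
    else:
        B=dict(lid=(350,480,195,320),clamp=(365,505,385,485),can=(465,515,320,385),mug=(310,385,490,576),canr=(325,365,165,222),wr=(255,335,205,240))
    reg("lidtop",*B["lid"],104,112.5); reg("lever",*B["lid"],116,125); reg("post",*B["lid"],128,175)
    reg("jaws",*B["clamp"],98,109); reg("tintop",*B["clamp"],90,97.5);reg("base",*B["clamp"],6,13)
    for k in("can","canr"): reg(k,*B[k],108,120)
    reg("mug",*B["mug"],80,100)
    print(np.nanmax(X[int(B["clamp"][2]/1.5):int(B["clamp"][3]/1.5),int(B["clamp"][0]/1.5):int(B["clamp"][1]/1.5),2]))
    C=d["C"]; b={"scene":(140,370,170,290),"side":(225,340,125,335)}[n]
    cr=C[b[2]:b[3],b[0]:b[1],::-1]; cv2.imwrite(f"pics/{n}c.png",cv2.resize(cr,None,fx=600/cr.shape[0] if n=="side" else 800/cr.shape[1],fy=600/cr.shape[0] if n=="side" else 800/cr.shape[1],interpolation=cv2.INTER_CUBIC))
E
```

```text
scene lidtop 3055 mean [611.2 144.4 109.7] med [616.  141.6 109.9] rect [582.6 158.5] [207.1 234.6] 1.7
scene lever 201 mean [543.4 220.7 120.2] med [545. 222. 120.] rect [541.2 218.3] [121.   21.9] 89.9
scene post 71 mean [545.2 164.9 149.2] med [545.8 165.  149.4] rect [543.7 165.3] [16.4 13.7] 5.7
scene jaws 360 mean [ 634.5 -236.8  102.4] med [ 615.8 -254.5  102.2] rect [ 650.8 -232.3] [284.5 137.5] 33.3
scene tintop 268 mean [ 595.3 -246.2   94. ] med [ 583.6 -253.7   94. ] rect [ 655.1 -230.6] [273.6 136.8] 32.8
scene base 489 mean [ 595.1 -224.2    9.4] med [ 606.  -221.5    9.4] rect [ 586.4 -264.2] [119.1 201.8] 86.2
scene can 313 mean [ 706.  -104.9  113.2] med [ 706.  -105.3  113.5] rect [ 704.3 -105.5] [58.4 56.9] 55.2
scene canr 217 mean [435.2 404.5 113. ] med [435.4 404.7 113.4] rect [433.5 404.5] [55.8 58.2] 2.3
scene mug 163 mean [ 452.3 -457.    86.1] med [ 454.2 -457.9   86.3] rect [ 448.2 -458.3] [82.1 81. ] 38.9
132.38279524868437
side lidtop 1744 mean [598.3 129.  110.4] med [600.4 125.4 110.7] rect [578.6 144.2] [204.3 216.5] 2.7
side lever 68 mean [539.4 218.4 121.3] med [535.4 233.9 121.6] rect [561.6 175.2] [ 64.2 202.9] 8.8
side post 49 mean [538.6 160.2 150.9] med [537.8 159.8 150.8] rect [539.6 160.8] [11.2 14.1] 34.9
side jaws 379 mean [ 568.9 -267.1  103.1] med [ 568.3 -267.   103.4] rect [ 568.9 -264.7] [65.9 99.8] 85.7
side tintop 323 mean [ 568.4 -269.5   94.8] med [ 568.2 -272.6   95. ] rect [ 568.7 -268.5] [58.  97.5] 86.4
side base 1512 mean [ 578.1 -286.6   10.3] med [ 579.8 -297.4   10.5] rect [ 593.8 -227.5] [199.7 214.8] 86.3
side can 322 mean [ 698.4 -111.7  114.2] med [ 698.5 -111.2  114.6] rect [ 693.3 -147.7] [139.5  57.5] 82.3
side canr 144 mean [429.6 398.  114.5] med [429.7 397.5 114.6] rect [428.5 399.4] [60.2 55.1] 62.7
side mug 403 mean [ 448.7 -461.6   88.1] med [ 449.3 -462.9   89.4] rect [ 447.7 -459.6] [78.  81.5] 35.3
108.32516849335013
```

View pics/scenec.png

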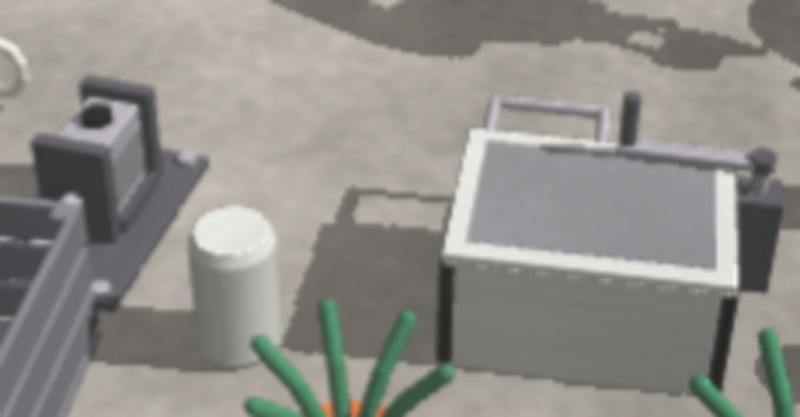

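View pics/sidec.png

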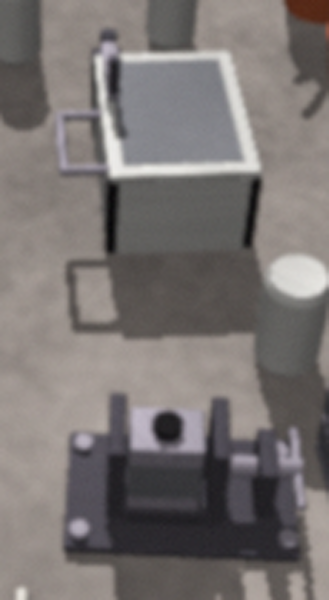

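Scene crop: lid, lever post at (630,118), lever lying nearly along -y, handle at (548,105). Side crop: tin between the jaws with its cap at (167,427); room for the fingers on ±y. Next I'll fit the case and clamp yaw, then get the wrist camera geometry.

```bash
python3 - <<'E'
from h import *
for n in("scene","side"):
    X=np.load(f"{n}0.npz")["X"].reshape(-1,3)
    def r(nm,m):
        P=X[m]; q=cv2.minAreaRect(P[:,:2].astype(np.float32)); print(n,nm,len(P),np.round(q[0],1),np.round(q[1],1),round(q[2],2),"z",np.median(P[:,2]).round(1), "lo",np.percentile(P[:,:2],1,0).round(),"hi",np.percentile(P[:,:2],99,0).round())
    x,y,z=X.T
    c=(y>20)&(y<270)&(x<700)
    r("lid",c&(abs(z-110)<2.0)&(x>505)&(y<240)); r("handle",c&(z>98)&(z<112)&(x<495)&(x>440))
    r("lidall",c&(z>60)&(z<112.5)&(x>505)&(y<236))
    k=(y>-340)&(y<-190)&(x>480)&(x<690)
    r("jawL",k&(abs(z-103)<2.5)&(x<545)); r("jawR",k&(abs(z-103)<2.5)&(x>580)&(x<640)); r("tin",k&(abs(z-95)<2)&(x>535)&(x<597)); r("cap",k&(z>100)&(x>548)&(x<588)); r("base",k&(abs(z-10)<2)&(x<700))
c,K,M=cam("wrist"); print(np.array(c["tool_from_camera"]).round(2),K[0,0])
E
```

```text
scene lid 2341 [595.8 140.9] [181.4 197.1] 1.27 z 110.0 lo [523.  46.] hi [685. 238.]
scene handle 113 [486.8  96.5] [98.  14.7] 89.64 z 108.3 lo [481.  50.] hi [494. 144.]
scene lidall 3692 [596.5 139.2] [184.6 194.8] 1.95 z 109.3 lo [528.  46.] hi [689. 234.]
scene jawL 54 [ 527.5 -261.7] [62.5 15. ] 84.14 z 102.2 lo [ 520. -293.] hi [ 537. -232.]
scene jawR 76 [ 601.3 -266.5] [61.9 44.3] 84.35 z 102.4 lo [ 581. -299.] hi [ 624. -237.]
scene tin 112 [ 565.9 -262.5] [55.6 61.3] 89.48 z 94.6 lo [ 535. -287.] hi [ 596. -238.]
scene cap 41 [ 569.7 -264.4] [25.1 23.9] 60.73 z 102.5 lo [ 556. -275.] hi [ 581. -251.]
scene base 382 [ 585.5 -264.4] [118.6 199.9] 86.42 z 9.6 lo [ 491. -317.] hi [ 685. -202.]
side lid 1282 [592.7 138.4] [178.7 203.6] 1.34 z 110.6 lo [519.  41.] hi [681. 236.]
side handle 60 [485.5  94.5] [ 15.5 101.3] 1.12 z 109.7 lo [477.  46.] hi [494. 145.]
side lidall 2218 [593.1 137.5] [181.9 201.9] 2.17 z 109.9 lo [517.  38.] hi [683. 232.]
side jawL 111 [ 525.6 -263.1] [62.8 13.5] 84.89 z 103.6 lo [ 518. -294.] hi [ 532. -233.]
side jawR 115 [ 599.5 -265.9] [64.3 37.8] 83.81 z 103.3 lo [ 603. -298.] hi [ 619. -237.]
side tin 237 [ 567.5 -264.5] [47.5 59.3] 88.66 z 95.4 lo [ 538. -288.] hi [ 597. -241.]
side cap 86 [ 568.3 -262.5] [26.7 23.9] 60.61 z 103.6 lo [ 555. -277.] hi [ 579. -251.]
side base 1149 [ 583.5 -266.1] [121.7 199.2] 86.38 z 10.4 lo [ 484. -329.] hi [ 681. -206.]
[[   0.     -0.95   -0.3    78.89]
 [   1.      0.     -0.      0.96]
 [   0.     -0.3     0.95 -145.53]
 [   0.      0.      0.      1.  ]] 270.8497135102598
```

play_rows(series=[0,0,-0.005,0,0,7.1,0,0,-0.005,0,0,7.1,0,0,-0.005,0,0,7.1,0,0,-0.005,0,0,7.1,0,0,-0.005,0,0,7.1], jaw=0.0)

```text
t: 0.57
eef_pos: [150.0, 503.0, 263.7]
tcp_rot: [-0.0, 0.442, 0.897, -0.0]
wrist_force: [-0.2, -0.0, -0.2]
width: 56.8
```

play_rows(series=[0,0,-0.005,0,0,7.1,0,0,-0.005,0,0,7.1,0,0,-0.005,0,0,7.1,0,0,-0.005,0,0,7.1,0,0,-0.005,0,0,7.1])

```text
t: 0.98
eef_pos: [150.0, 503.0, 288.7]
tcp_rot: [0.0, 0.694, 0.72, -0.0]
wrist_force: [0.5, 0.2, -0.8]
width: 44.1
```

play_rows(series=[-0.024,0.025,0,0,0,0,-0.024,0.025,0,0,0,0,-0.024,0.025,0,0,0,0,-0.024,0.025,0,0,0,0,-0.024,0.025,0,0,0,0])

```text
t: 1.4
eef_pos: [280.8, 387.1, 288.6]
tcp_rot: [-0.0, 0.692, 0.722, -0.0]
wrist_force: [0.6, 1.0, 0.1]
width: 43.8
```

play_rows(series=[-0.024,0.025,0,0,0,0,-0.024,0.025,0,0,0,0,-0.024,0.025,0,0,0,0,-0.024,0.025,0,0,0,0,-0.024,0.025,0,0,0,0])

```text
t: 1.82
eef_pos: [410.8, 272.4, 288.6]
tcp_rot: [-0.0, 0.692, 0.722, -0.0]
wrist_force: [0.4, -0.4, -0.5]
width: 44.2
```

play_rows(series=[-0.024,0.025,0,0,0,0,-0.024,0.025,0,0,0,0,-0.024,0.025,0,0,0,0,-0.024,0.025,0,0,0,0,-0.024,0.025,0,0,0,0])

```text
t: 2.23
eef_pos: [540.8, 157.7, 288.5]
tcp_rot: [-0.0, 0.692, 0.722, -0.0]
wrist_force: [-0.5, 0.4, -0.2]
width: 44.1
```

play_rows(series=[0,0,0,0,0,0,0,0,0,0,0,0])

```text
t: 2.4
eef_pos: [540.3, 158.1, 287.9]
tcp_rot: [-0.001, 0.693, 0.721, -0.001]
wrist_force: [-0.6, 1.4, -0.3]
width: 43.8
```

```bash
python3 - <<'E'
from h import *
c,K,M=cam("wrist"); X=cloud(c,K,M); np.savez("w1.npz",X=X,C=c["color"],K=K,M=M,k1=c["k1"])
cv2.imwrite("pics/w1.png",cv2.resize(c["color"][:,:,::-1],None,fx=1.56,fy=1.56,interpolation=cv2.INTER_CUBIC))
s=ctrl.observe();print(s["eef_pos"],s["joints"].round(3),s["width"],s["tcp_rot"])
E
```

```text
[539.57614116 159.04821092 288.24550931] [0.078 0.369 1.292 0.    1.482 0.037] 44.165934940608054 [-4.78899104e-04  6.92423088e-01  7.21491457e-01 -3.41329830e-04]
```

View pics/w1.png

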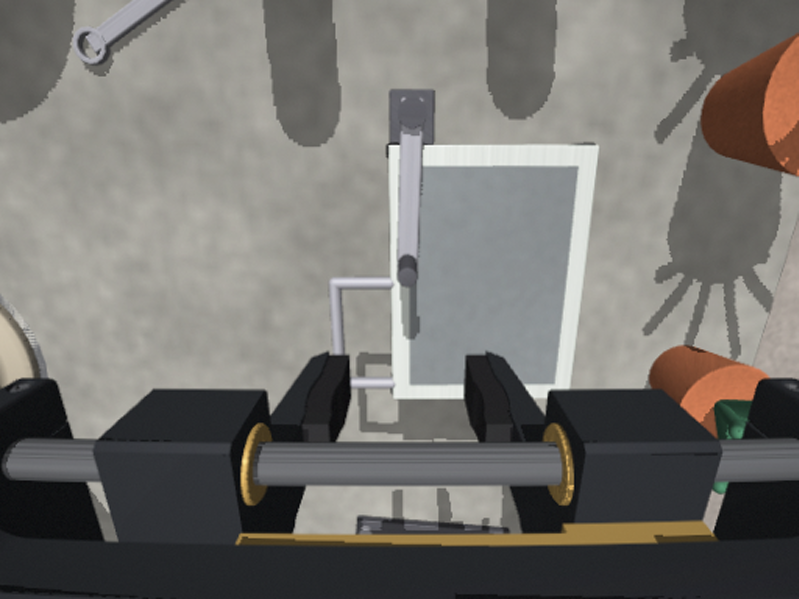

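Wrist view: lid corners at about (389,147), (597,146), (571,389), (394,398); post top (408,262); pivot (412,112); handle bar at x≈337, legs at rows 284 and 383.

```bash
python3 - <<'E'
from h import *
d=np.load("w1.npz"); c={"k1":float(d["k1"])};K=d["K"];M=d["M"]; X=d["X"].reshape(-1,3)
A=lambda p,z: atz(c,K,M,np.array(p)/1.5625-.18,z)
print("corners",A([(389,147),(597,146),(571,389),(394,398)],110).round(1).tolist())
print("post top",A([(408,262)],166).round(1),"pivot",A([(412,112)],125).round(1))
print("handle",A([(337,284),(392,284),(393,383),(339,330)],106).round(1).tolist())
x,y,z=X.T
def r(nm,m):
    P=X[m]; q=cv2.minAreaRect(P[:,:2].astype(np.float32)); print(nm,len(P),np.round(q[0],1),np.round(q[1],1),round(q[2],2),P.mean(0).round(1))
g=(y>20)&(y<260)&(x>500)&(x<700)
r("lid",g&(abs(z-110)<2.5)); r("posttop",g&(abs(z-165)<3)); r("post",g&(z>130)&(z<170)); r("lever",g&(abs(z-121)<3))
h=(x>470)&(x<520)&(y>20)&(y<160)&(z>95)&(z<115); r("handle",h); b=h&(x<495); r("bar",b)
print(np.polyfit(y[b],x[b],1), np.unique(z[b].round()))
E
```

```text
corners [[522.2, 248.6, 110.0], [673.2, 256.0, 110.0], [684.8, 57.7, 110.0], [532.0, 43.1, 110.0]]
post top [[538.9 176.8 166. ]] pivot [[537.8 271.2 125. ]]
handle [[483.0, 142.9, 106.0], [527.3, 144.7, 106.0], [530.6, 55.5, 106.0], [484.3, 103.1, 106.0]]
lid 18209 [589.  148.8] [185.2 209.1] 2.63 [604.4 160.4 110.2]
posttop 141 [538.7 166.2] [13.1 12.9] 25.78 [538.8 166.4 165.3]
post 218 [538.8 166.3] [13.4 13. ] 25.78 [538.7 168.1 159. ]
lever 1161 [538.4 210.3] [16.  99.5] 0.39 [538.4 216.3 120.5]
handle 756 [499.4  98.8] [ 43.3 100.2] 2.34 [493.5 111.7 109.5]
bar 447 [485.5 102.5] [18.2 91.9] 0.46 [483.9 118.8 109.6]
[8.46696225e-03 4.82888656e+02] [105. 106. 107. 108. 109. 110. 111. 112. 113.]
```

Case centre is about (603.5,150), yaw 0.046, which agrees with the pivot and handle. Lever angle ≈0.04. Next: descend on the post and grip it.

play_rows(series=[0.004,-0.001,0.03,0,0,0,0.004,0,0.03,0,0,0,0,0,0.035,0,0,0,0,0,0.035,0,0,0,0,0,0.028,0,0,0])

```text
t: 2.87
eef_pos: [536.7, 168.3, 128.7]
tcp_rot: [-0.001, 0.691, 0.722, -0.001]
wrist_force: [0.6, -0.6, 0.2]
width: 43.9
```

play_rows(series=[0,0,0,0,0,0,0,0,0,0,0,0,0,0,0,0,0,0])

```text
t: 3.12
eef_pos: [539.0, 167.8, 133.0]
tcp_rot: [0.001, 0.692, 0.722, 0.001]
wrist_force: [0.9, 0.3, 0.7]
width: 43.9
```

play_rows(series=[0,0,0,0,0,0,0,0,0,0,0,0,0,0,0,0,0,0,0,0,0,0,0,0,0,0,0,0,0,0], jaw=-1, squeeze=15)

```text
t: 3.53
eef_pos: [538.6, 167.0, 131.2]
tcp_rot: [0.0, 0.692, 0.722, 0.0]
wrist_force: [1.0, -0.0, 0.5]
width: 13.4
```

```bash
cat > rows.py <<'E'
import numpy as np
def rows(P,a=0.0417):  # world mm waypoints -> tool-frame rows (m), tool down with yaw_x=90deg+a
    d=np.diff(np.asarray(P,float),axis=0); c,s=np.cos(a),np.sin(a)
    t=np.c_[-s*d[:,0]+c*d[:,1], c*d[:,0]+s*d[:,1], -d[:,2]]/1000
    cum=np.round(np.cumsum(t,0),3); return np.diff(np.r_[[[0,0,0]],cum],axis=0).round(3)
E
python3 - <<'E'
from rows import *
f=np.linspace(-.006,1.6,16); print(rows(np.c_[-105*np.sin(f),-105*np.cos(f),0*f]).tolist())
from bench import ctrl; s=ctrl.observe(); print(s["eef_pos"],s["width"],s["wrist_force"])
E
```

```text
[[0.001, -0.011, -0.0], [0.002, -0.011, 0.0], [0.004, -0.011, 0.0], [0.004, -0.01, 0.0], [0.006, -0.01, 0.0], [0.006, -0.009, 0.0], [0.008, -0.008, 0.0], [0.008, -0.008, 0.0], [0.009, -0.007, 0.0], [0.01, -0.005, 0.0], [0.01, -0.005, 0.0], [0.011, -0.003, 0.0], [0.011, -0.002, 0.0], [0.011, -0.001, 0.0], [0.011, 0.0, 0.0]]
[538.64885027 167.02785275 131.15631337] 13.373545755136794 [ 0.97795525 -0.04806622  0.47119379]
```

Post gripped (13.4 mm opening). Swinging it.

play_rows(series=[0.001,-0.011,0,0,0,0,0.002,-0.011,0,0,0,0,0.004,-0.011,0,0,0,0,0.004,-0.01,0,0,0,0,0.006,-0.01,0,0,0,0])

```text
t: 3.95
eef_pos: [484.8, 181.5, 131.1]
tcp_rot: [0.001, 0.692, 0.721, 0.0]
wrist_force: [1.9, -2.4, 1.8]
width: 13.2
```

play_rows(series=[0.006,-0.009,0,0,0,0,0.008,-0.008,0,0,0,0,0.008,-0.008,0,0,0,0,0.009,-0.007,0,0,0,0,0.01,-0.005,0,0,0,0])

```text
t: 4.37
eef_pos: [445.5, 222.2, 130.9]
tcp_rot: [0.0, 0.692, 0.722, 0.0]
wrist_force: [3.6, -1.8, 1.4]
width: 13.5
```

play_rows(series=[0.01,-0.005,0,0,0,0,0.011,-0.003,0,0,0,0,0.011,-0.002,0,0,0,0,0.011,-0.001,0,0,0,0,0.011,0,0,0,0,0])

```text
t: 4.78
eef_pos: [434.3, 275.7, 131.1]
tcp_rot: [0.002, 0.692, 0.722, 0.002]
wrist_force: [19.0, -4.6, -5.9]
width: 13.5
```

play_rows(series=[0,0,0,0,0,0,0,0,0,0,0,0,0,0,0,0,0,0])

```text
t: 5.03
eef_pos: [434.4, 275.7, 131.0]
tcp_rot: [0.001, 0.692, 0.722, 0.002]
wrist_force: [12.1, 0.6, -3.7]
width: 13.4
```

play_rows(series=[0,0,0,0,0,0,0,0,0,0,0,0,0,0,0,0,0,0,0,0,-0.02,0,0,0,0,0,-0.03,0,0,0], jaw=-0.2)

```text
t: 5.45
eef_pos: [431.0, 274.6, 179.0]
tcp_rot: [-0.002, 0.692, 0.722, -0.003]
wrist_force: [0.7, 0.3, -0.3]
width: 35.0
```

play_rows(series=[0,0,-0.03,0,0,0,-0.036,0.0085,0,0,0,0,-0.036,0.0085,0,0,0,0,-0.036,0.0085,0,0,0,0,-0.036,0.0085,0,0,0,0], jaw=-0.5)

```text
t: 5.87
eef_pos: [472.4, 131.2, 210.7]
tcp_rot: [-0.0, 0.692, 0.722, -0.0]
wrist_force: [0.6, 0.4, 0.1]
width: 22.4
```

play_rows(series=[-0.034,0.0085,0,0,0,0,0,0,0,0,0,0,0,0,0,0,0,0])

```text
t: 6.12
eef_pos: [482.6, 97.9, 210.4]
tcp_rot: [-0.001, 0.693, 0.721, -0.0]
wrist_force: [0.5, 1.4, 0.4]
width: 22.1
```

```bash
python3 - <<'E'
from h import *
c,K,M=cam("wrist"); X=cloud(c,K,M)
cv2.imwrite("pics/w2.png",cv2.resize(c["color"][:,:,::-1],None,fx=1.5,fy=1.5,interpolation=cv2.INTER_CUBIC))
s=ctrl.observe();print(s["eef_pos"],s["width"],s["tcp_rot"],s["wrist_force"])
x,y,z=X.reshape(-1,3).T
h=(x>465)&(x<497)&(y>20)&(y<170)&(z>95)&(z<115); print(h.sum(),x[h].mean(),y[h].min(),y[h].max(),np.polyfit(y[h],x[h],1))
p=(x>400)&(x<470)&(y>220)&(y<330)&(z>128)&(z<172); print("post",p.sum(),x[p].mean(),y[p].mean())
c,K,M=cam("scene");X=cloud(c,K,M);x,y,z=X.reshape(-1,3).T
h=(x>465)&(x<497)&(y>20)&(y<170)&(z>95)&(z<115);print("scene",x[h].mean(),y[h].min(),y[h].max());p=(x>400)&(x<470)&(y>220)&(y<330)&(z>128)&(z<172); print("post",p.sum(),x[p].mean(),y[p].mean())
E
```

```text
[482.32555127  98.94180772 210.49431287] 22.2396063636294 [-5.95829834e-04  6.92460737e-01  7.21455278e-01 -2.32610689e-04] [ 0.61868711 -0.36257874 -0.84785264]
1238 484.58814012086674 49.20309924813564 148.80087960433923 [-2.45254652e-02  4.87141002e+02]
post 0 nan nan
scene 488.034888091653 47.55857293862587 145.7192005044281
post 65 439.14455619265306 279.1808303447652<stdin>:7: RuntimeWarning: Mean of empty slice.
  ret = ret.dtype.type(ret / rcount)
```

View pics/w2.png

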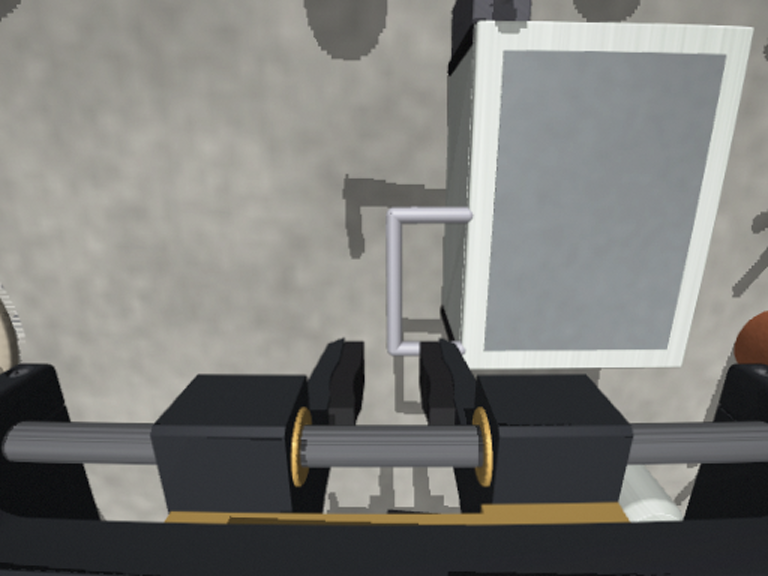

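Lever is clear of the lid; bar (394,280) sits between the fingers. Next: descend 123 mm, grip, and compute the opening arc.

play_rows(series=[0.001,0.002,0.025,0,0,0,0,0,0.035,0,0,0,0,0,0.035,0,0,0,0,0,0.028,0,0,0,0,0,0,0,0,0])

```text
t: 6.63
eef_pos: [481.4, 101.2, 83.3]
tcp_rot: [-0.004, 0.691, 0.722, -0.003]
wrist_force: [-1.3, 0.0, -0.9]
width: 22.1
```

play_rows(series=[0,0,0,0,0,0,0,0,0,0,0,0,0,0,0,0,0,0,0,0,0,0,0,0,0,0,0,0,0,0], jaw=-1, squeeze=20)

```text
t: 7.05
eef_pos: [484.0, 100.5, 89.1]
tcp_rot: [-0.001, 0.692, 0.722, -0.0]
wrist_force: [-5.3, 0.5, -2.3]
width: 9.4
```

```bash
python3 - <<'E'
import numpy as np
th=np.linspace(0,1.72,21); x=-200*np.cos(th); z=200*np.sin(th)
for i in range(20):
    a=np.radians(8.6)*(i//5); dx,dz=x[i+1]-x[i],z[i+1]-z[i]
    # tool z=(sin a,-cos a), tool y=(cos a, sin a)
    print([0,round((dx*np.cos(a)+dz*np.sin(a))/1e3,4),round((dx*np.sin(a)-dz*np.cos(a))/1e3,4)],end=" " if i%5<4 else "\n")
E
```

```text
[0, np.float64(0.0007), np.float64(-0.0172)] [0, np.float64(0.0022), np.float64(-0.0171)] [0, np.float64(0.0037), np.float64(-0.0168)] [0, np.float64(0.0051), np.float64(-0.0164)] [0, np.float64(0.0065), np.float64(-0.0159)]
[0, np.float64(0.01), np.float64(-0.014)] [0, np.float64(0.0112), np.float64(-0.013)] [0, np.float64(0.0123), np.float64(-0.012)] [0, np.float64(0.0133), np.float64(-0.0109)] [0, np.float64(0.0142), np.float64(-0.0098)]
[0, np.float64(0.016), np.float64(-0.0062)] [0, np.float64(0.0165), np.float64(-0.0048)] [0, np.float64(0.0169), np.float64(-0.0033)] [0, np.float64(0.0171), np.float64(-0.0019)] [0, np.float64(0.0172), np.float64(-0.0004)]
[0, np.float64(0.0168), np.float64(0.0036)] [0, np.float64(0.0164), np.float64(0.0051)] [0, np.float64(0.0159), np.float64(0.0064)] [0, np.float64(0.0153), np.float64(0.0078)] [0, np.float64(0.0146), np.float64(0.0091)]
```

Bar gripped (9.4 mm). First two chunks of the opening.

play_rows(series=[0,0.001,-0.017,0,0,0,0,0.002,-0.017,0,0,0,0,0.004,-0.017,0,0,0,0,0.005,-0.0165,0,0,0,0,0.0065,-0.016,0,0,0])

```text
t: 7.47
eef_pos: [503.8, 101.2, 174.1]
tcp_rot: [0.001, 0.692, 0.722, 0.002]
wrist_force: [9.8, 3.0, -9.9]
width: 8.9
```

play_rows(series=[0,0.0014,0,-4.3,0,0,0,0.0014,0,-4.3,0,0])

```text
t: 7.63
eef_pos: [506.0, 101.3, 174.1]
tcp_rot: [0.053, 0.69, 0.72, 0.056]
wrist_force: [-6.6, 1.2, 3.0]
width: 9.4
```

play_rows(series=[0,0.01,-0.014,0,0,0,0,0.011,-0.013,0,0,0,0,0.0125,-0.012,0,0,0,0,0.0135,-0.011,0,0,0,0,0.014,-0.01,0,0,0])

```text
t: 8.05
eef_pos: [557.0, 103.6, 242.5]
tcp_rot: [0.052, 0.69, 0.72, 0.055]
wrist_force: [0.2, 2.2, -6.7]
width: 9.2
```

play_rows(series=[0,0.0014,0,-4.3,0,0,0,0.0014,0,-4.3,0,0])

```text
t: 8.22
eef_pos: [561.2, 103.6, 244.2]
tcp_rot: [0.106, 0.684, 0.713, 0.111]
wrist_force: [0.7, 1.8, 0.4]
width: 9.1
```

play_rows(series=[0,0.016,-0.006,0,0,0,0,0.0165,-0.005,0,0,0,0,0.017,-0.0035,0,0,0,0,0.017,-0.002,0,0,0,0,0.017,-0.0005,0,0,0])

```text
t: 8.63
eef_pos: [634.5, 107.0, 283.9]
tcp_rot: [0.104, 0.684, 0.714, 0.109]
wrist_force: [-2.5, 2.7, -3.1]
width: 9.4
```

play_rows(series=[0,0.0014,0,-4.3,0,0,0,0.0014,0,-4.3,0,0])

```text
t: 8.8
eef_pos: [638.5, 106.8, 285.1]
tcp_rot: [0.157, 0.674, 0.703, 0.164]
wrist_force: [1.4, 0.9, -0.5]
width: 9.1
```

play_rows(series=[0,0.017,0.0035,0,0,0,0,0.0165,0.005,0,0,0,0,0.016,0.0065,0,0,0,0,0.015,0.008,0,0,0,0,0.0145,0.009,0,0,0])

```text
t: 9.22
eef_pos: [721.7, 111.0, 288.8]
tcp_rot: [0.153, 0.674, 0.704, 0.161]
wrist_force: [-4.1, 1.7, -5.3]
width: 8.9
```

play_rows(series=[0,0,0,0,0,0,0,0,0,0,0,0,0,0,0,0,0,0])

```text
t: 9.47
eef_pos: [721.7, 110.8, 288.8]
tcp_rot: [0.154, 0.674, 0.704, 0.162]
wrist_force: [0.6, 5.4, -4.3]
width: 9.1
```

```bash
python3 - <<'E'
from h import *
s=ctrl.observe(); q=s["tcp_rot"]; r=R.from_quat([q[1],q[2],q[3],q[0]]).as_matrix()
g=np.array(s["eef_pos"])-19*r[:,2]; print(g, r[:,2], s["width"],s["wrist_force"],s["joints"].round(2))
h=np.array([684.3,108.7,106]); v=g-h; print(np.linalg.norm(v[[0,2]]), np.arctan2(v[2],-v[0]))
E
```

```text
[713.44549873 110.44295639 305.86287473] [ 0.43542551  0.01967785 -0.90000967] 9.073031914387855 [ 0.55200897  5.4343628  -4.26458392] [-0.02  0.52  1.13  0.03  1.04 -0.07]
201.9768026051349 1.7156030904897843
```

Lid is at about 1.72 rad. Releasing, retreating, levelling the tool and moving over the tin.

play_rows(series=[0,0,0,0,0,0,0,0,0,0,0,0,0,0,-0.02,0,0,0,0,0,-0.035,0,0,0,0,0,-0.035,0,0,0], jaw=-0.4)

```text
t: 9.88
eef_pos: [682.2, 107.5, 370.1]
tcp_rot: [0.155, 0.675, 0.703, 0.161]
wrist_force: [0.8, 0.6, 0.6]
width: 26.5
```

play_rows(series=[0,-0.02,0,6.45,0,0,0,-0.02,0,6.45,0,0,0,-0.02,0,6.45,0,0,0,-0.02,0,6.45,0,0], jaw=0.6)

```text
t: 10.22
eef_pos: [605.7, 104.4, 348.4]
tcp_rot: [-0.001, 0.692, 0.722, -0.001]
wrist_force: [-0.3, -0.2, -0.7]
width: 51.3
```

play_rows(series=[-0.036,-0.005,0,0,0,0,-0.036,-0.005,0,0,0,0,-0.036,-0.005,0,0,0,0,-0.036,-0.005,0,0,0,0,-0.036,-0.005,0,0,0,0])

```text
t: 10.63
eef_pos: [588.7, -77.9, 348.2]
tcp_rot: [0.001, 0.692, 0.722, 0.0]
wrist_force: [0.1, 0.1, -0.5]
width: 70.6
```

play_rows(series=[-0.036,-0.005,0.01,0,0,0,-0.036,-0.005,0.01,0,0,0,-0.036,-0.005,0.01,0,0,0,-0.036,-0.005,0.01,0,0,0,-0.036,-0.005,0.01,0,0,0])

```text
t: 11.05
eef_pos: [571.3, -259.0, 297.8]
tcp_rot: [0.001, 0.692, 0.722, -0.0]
wrist_force: [-0.0, 0.5, 0.1]
width: 70.7
```

play_rows(series=[0,0,0.01,0,0,6.86,0,0,0.01,0,0,6.86,0,0,0.01,0,0,6.86,0,0,0.01,0,0,6.86,0,0,0.01,0,0,6.86])

```text
t: 11.47
eef_pos: [571.8, -257.4, 247.7]
tcp_rot: [0.001, 0.876, 0.483, 0.0]
wrist_force: [-0.5, -0.6, 0.4]
width: 70.7
```

play_rows(series=[0,0,0.01,0,0,6.86,0,0,0.01,0,0,6.86,0,0,0.01,0,0,6.86,0,0,0.01,0,0,6.86,0,0,0.01,0,0,6.86])

```text
t: 11.88
eef_pos: [572.0, -257.3, 197.7]
tcp_rot: [0.001, 0.979, 0.203, 0.001]
wrist_force: [-0.4, -1.1, -0.2]
width: 70.4
```

play_rows(series=[0,0,0,0,0,6.86,0,0,0,0,0,6.86,0,0,0,0,0,6.86,0,0,0,0,0,6.86,0,0,0,0,0,0])

```text
t: 12.3
eef_pos: [572.0, -257.3, 198.0]
tcp_rot: [0.001, 0.999, -0.034, 0.001]
wrist_force: [0.2, 0.1, -0.3]
width: 70.7
```

```bash
python3 - <<'E'
from h import *
c,K,M=cam("wrist"); X=cloud(c,K,M)
cv2.imwrite("pics/w3.png",cv2.resize(c["color"][:,:,::-1],None,fx=1.5,fy=1.5,interpolation=cv2.INTER_CUBIC))
s=ctrl.observe();print(s["eef_pos"],s["width"],s["tcp_rot"],s["wrist_force"],s["joints"].round(2))
x,y,z=P=X.reshape(-1,3).T; P=P.T
def r(nm,m):
    Q=P[m]
    if len(Q)<5: return print(nm,len(Q))
    q=cv2.minAreaRect(Q[:,:2].astype(np.float32)); print(nm,len(Q),np.round(q[0],1),np.round(q[1],1),round(q[2],2),Q.mean(0).round(1))
k=(y>-340)&(y<-190)&(x>480)&(x<690)
r("tin",k&(abs(z-95)<2.5)&(x>532)&(x<602)); r("cap",k&(abs(z-103)<2.5)&(x>548)&(x<588)&(abs(y+264)<20)); r("base",k&(abs(z-10)<2))
c,K,M=cam("scene");X=cloud(c,K,M).reshape(-1,3);x,y,z=X.T
h=(x>640)&(x<760)&(y>20)&(y<270)&(z>130)&(z<330)
n=np.polyfit(z[h],x[h],1); print("lid slope",n, "angle",np.pi/2+np.arctan(n[0]),h.sum())
E
```

```text
[ 572.00808591 -257.23669986  197.84947475] 70.65113109459737 [ 6.92505912e-04  9.99524981e-01 -3.08037360e-02  6.79648351e-04] [0.01289648 0.38298173 0.61260401] [-0.61  0.57  1.22 -0.    1.35  1.02]
tin 2258 [ 565.8 -258.1] [52.3 66.4] 86.08 [ 568.7 -261.4   94.6]
cap 578 [ 567.8 -262. ] [24.5 25.8] 85.73 [ 568.  -261.9  102.7]
base 6840 [ 584.3 -264.4] [120.  198.5] 86.16 [ 606.3 -264.7    9.6]
lid slope [1.39357189e-01 6.77369669e+02] angle 1.7092617586357521 3946
```

View pics/w3.png

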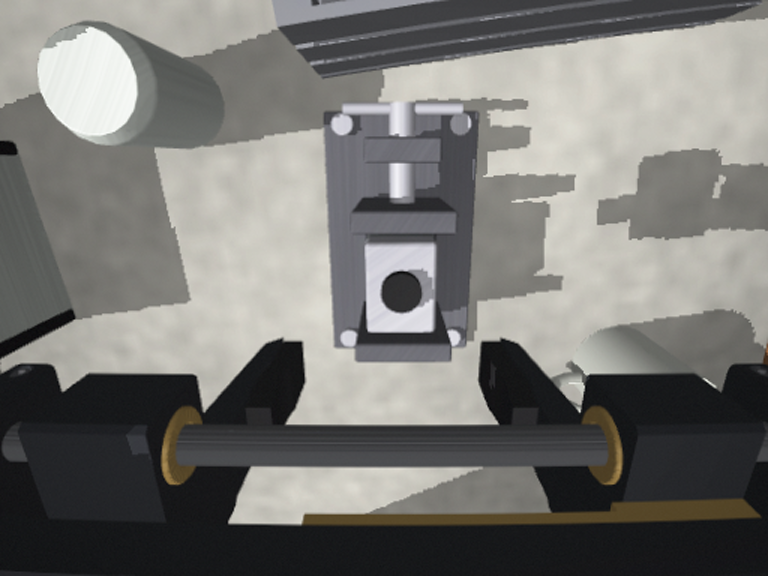

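Cap at (401,291) in the wrist view, centred at world (568,-262), yaw −3.7°; the lid still stands at 1.71 rad. Next: descend to the tin and grip it.

play_rows(series=[-0.004,0.005,0.03,0,0,0,0,0,0.03,0,0,0,0,0,0.03,0,0,0,0,0,0.03,0,0,0,0,0,0.022,0,0,0])

```text
t: 12.82
eef_pos: [567.0, -261.4, 52.7]
tcp_rot: [-0.0, 1.0, -0.03, -0.001]
wrist_force: [-0.7, -1.0, -0.8]
width: 70.6
```

play_rows(series=[0,0,0,0,0,0,0,0,0,0,0,0,0,0,0,0,0,0])

```text
t: 13.07
eef_pos: [568.6, -262.3, 56.8]
tcp_rot: [0.001, 1.0, -0.031, 0.001]
wrist_force: [-0.0, -0.3, 0.3]
width: 70.6
```

play_rows(series=[0,0,0,0,0,0,0,0,0,0,0,0,0,0,0,0,0,0,0,0,0,0,0,0,0,0,0,0,0,0], jaw=-1, squeeze=30)

```text
t: 13.48
eef_pos: [568.0, -261.9, 55.4]
tcp_rot: [0.0, 0.999, -0.032, 0.0]
wrist_force: [-0.8, -1.8, 3.1]
width: 46.0
```

play_rows(series=[0,0,0,0,0,0,0,0,0,0,0,0,0,0,0,0,0,0])

```text
t: 13.73
eef_pos: [568.0, -261.9, 55.4]
tcp_rot: [0.0, 0.999, -0.032, 0.0]
wrist_force: [-0.9, -0.5, 5.7]
width: 45.8
```

```bash
python3 - <<'E'
from bench import ctrl; s=ctrl.observe(); print(s["eef_pos"],s["width"],s["wrist_force"],s["tcp_rot"])
E
```

```text
[ 568.04421301 -261.94787603   55.43529447] 45.839283424109674 [-0.93667631 -0.51988594  5.74821479] [ 3.89265518e-04  9.99495826e-01 -3.17446680e-02  4.68258522e-04]
```

play_rows(series=[0,0,-0.01,0,0,0,0,0,-0.02,0,0,0,0,0,-0.03,0,0,0,0,0,-0.03,0,0,0,0,0,-0.03,0,0,0])

```text
t: 14.15
eef_pos: [567.4, -261.2, 176.1]
tcp_rot: [-0.0, 0.999, -0.032, -0.0]
wrist_force: [0.0, -0.1, -3.0]
width: 45.1
```

play_rows(series=[-0.01,-0.0125,0,0,0,0,-0.016,-0.019,0,0,0,0,-0.016,-0.019,0,0,0,0,-0.016,-0.019,0,0,0,0,-0.016,-0.019,0,0,0,0])

```text
t: 14.57
eef_pos: [498.5, -167.5, 174.8]
tcp_rot: [-0.0, 0.999, -0.032, -0.0]
wrist_force: [-0.2, -0.4, -1.6]
width: 45.4
```

play_rows(series=[-0.016,-0.019,0,0,0,0,-0.016,-0.019,0,0,0,0,-0.016,-0.019,0,0,0,0,-0.01,-0.0125,0,0,0,0,-0.005,-0.006,0,0,0,0])

```text
t: 14.98
eef_pos: [440.3, -87.7, 175.0]
tcp_rot: [-0.0, 1.0, -0.031, -0.0]
wrist_force: [0.9, -0.6, -1.3]
width: 45.5
```

play_rows(series=[0,0,0.02,0,0,0,0,0,0.025,0,0,0,0,0,0.025,0,0,0,0,0,0.025,0,0,0,0,0,0.02,0,0,0])

```text
t: 15.4
eef_pos: [441.3, -89.4, 58.3]
tcp_rot: [-0.0, 0.999, -0.032, -0.0]
wrist_force: [0.9, -0.6, -2.2]
width: 45.7
```

play_rows(series=[0,0,0,0,0,0,0,0,0,0,0,0,0,0,0,0,0,0,0,0,0,0,0,0])

```text
t: 15.73
eef_pos: [442.3, -89.7, 61.1]
tcp_rot: [0.001, 0.999, -0.032, 0.001]
wrist_force: [-0.1, -0.4, -3.5]
width: 45.4
```

```bash
python3 - <<'E'
from bench import ctrl; s=ctrl.observe(); print(s["eef_pos"],s["width"],s["wrist_force"],s["tcp_rot"])
E
```

```text
[442.28956585 -89.69721942  61.0518507 ] 45.381927770297104 [-0.05118932 -0.35687158 -3.49935104] [ 5.23349611e-04  9.99493251e-01 -3.18063718e-02  1.14947378e-03]
```

play_rows(series=[0,0,0.006,0,0,0,0,0,0.005,0,0,0,0,0,0.003,0,0,0,0,0,0.001,0,0,0,0,0,0,0,0,0])

```text
t: 16.15
eef_pos: [441.4, -89.3, 45.3]
tcp_rot: [0.0, 0.999, -0.032, -0.0]
wrist_force: [-5.1, 0.6, 12.1]
width: 45.4
```

play_rows(series=[0,0,0.001,0,0,0,0,0,0,0,0,0,0,0,0,0,0,0])

```text
t: 16.4
eef_pos: [441.4, -89.3, 45.3]
tcp_rot: [0.0, 1.0, -0.032, -0.0]
wrist_force: [-10.0, 3.1, 24.9]
width: 45.9
```

```bash
python3 - <<'E'
from bench import ctrl; s=ctrl.observe(); print(s["eef_pos"],s["width"],s["wrist_force"],s["tcp_rot"])
E
```

```text
[441.41540736 -89.313806    45.25674735] 45.90630729169487 [-10.02092295   3.05978966  24.93772653] [ 1.67231746e-04  9.99500752e-01 -3.15945091e-02 -7.50024890e-05]
```

play_rows(series=[0,0,-0.001,0,0,0,0,0,-0.001,0,0,0,0,0,0,0,0,0])

```text
t: 16.65
eef_pos: [441.5, -89.3, 45.7]
tcp_rot: [0.0, 0.999, -0.032, 0.0]
wrist_force: [-0.3, -0.8, -1.3]
width: 45.2
```

play_rows(series=[0,0,0,0,0,0,0,0,0,0,0,0,0,0,0,0,0,0,0,0,0,0,0,0,0,0,0,0,0,0], jaw=0.5)

```text
t: 17.07
eef_pos: [441.5, -89.3, 45.7]
tcp_rot: [0.0, 0.999, -0.032, 0.0]
wrist_force: [-0.5, -0.8, 0.1]
width: 66.0
```

play_rows(series=[0,0,-0.01,0,0,0,0,0,-0.02,0,0,0,0,0,-0.025,0,0,0,0,0,-0.03,0,0,0,0,0,-0.03,0,0,0])

```text
t: 17.48
eef_pos: [441.1, -89.1, 161.9]
tcp_rot: [-0.0, 0.999, -0.032, -0.0]
wrist_force: [0.4, -0.3, 0.3]
width: 66.1
```

play_rows(series=[0,0,-0.01,0,0,-6.92,0,0,-0.01,0,0,-6.92,0,0,-0.01,0,0,-6.92,0,0,-0.01,0,0,-6.92,0,0,-0.01,0,0,-6.92], jaw=1)

```text
t: 17.9
eef_pos: [441.4, -89.2, 211.2]
tcp_rot: [0.0, 0.963, 0.27, 0.0]
wrist_force: [-0.8, 0.5, 0.2]
width: 87.8
```

play_rows(series=[0,0,0,0,0,-6.92,0,0,0,0,0,-6.92,0,0,0,0,0,-6.92,0,0,0,0,0,-6.92,0,0,0,0,0,-6.92])

```text
t: 18.32
eef_pos: [441.4, -89.3, 210.7]
tcp_rot: [-0.0, 0.839, 0.544, -0.0]
wrist_force: [0.4, 0.4, 0.4]
width: 88.1
```

play_rows(series=[0,0,0,0,0,-6.92,0,0,0,0,0,-6.92,0,0,0,0,0,-6.92,0,0,0,0,0,0,0,0,0,0,0,0])

```text
t: 18.73
eef_pos: [441.4, -89.3, 210.7]
tcp_rot: [-0.0, 0.731, 0.683, -0.0]
wrist_force: [0.1, 0.2, -0.4]
width: 88.0
```

```bash
python3 - <<'E'
from h import *
c,K,M=cam("wrist"); X=cloud(c,K,M)
cv2.imwrite("pics/w4.png",cv2.resize(c["color"][:,:,::-1],None,fx=1.5,fy=1.5,interpolation=cv2.INTER_CUBIC))
s=ctrl.observe();print(s["eef_pos"],s["width"],s["tcp_rot"],s["wrist_force"],s["joints"].round(2))
P=X.reshape(-1,3);x,y,z=P.T
def r(nm,m):
    Q=P[m]; q=cv2.minAreaRect(Q[:,:2].astype(np.float32)); print(nm,len(Q),np.round(q[0],1),np.round(q[1],1),round(q[2],2),Q.mean(0).round(1))
k=(abs(y+89)<45)&(abs(x-441)<45)
r("tin",k&(abs(z-85)<2.5)); r("cap",k&(abs(z-93)<2.5)); 
k=(x>500)&(x<720)&(y>-10)&(y<280); h=k&(abs(z-102)<2.5); r("rim",h); 
E
```

```text
[441.46783581 -89.25530356 210.68918893] 88.1100510220921 [-6.40707062e-06  7.30791547e-01  6.82600699e-01  1.20080968e-05] [-0.49134897  0.50013201 -0.54215703] [-0.46  0.17  1.75  0.    1.22 -0.39]
tin 1901 [440.8 -88.4] [45.7 61.5] 87.17 [441.1 -86.8  84.5]
cap 499 [441.  -88.3] [25.7 24.5] 85.87 [441.  -88.1  92.6]
rim 1318 [596.1  45.1] [ 29.  137.4] 82.59 [584.8  47.6 101.4]
```

View pics/w4.png

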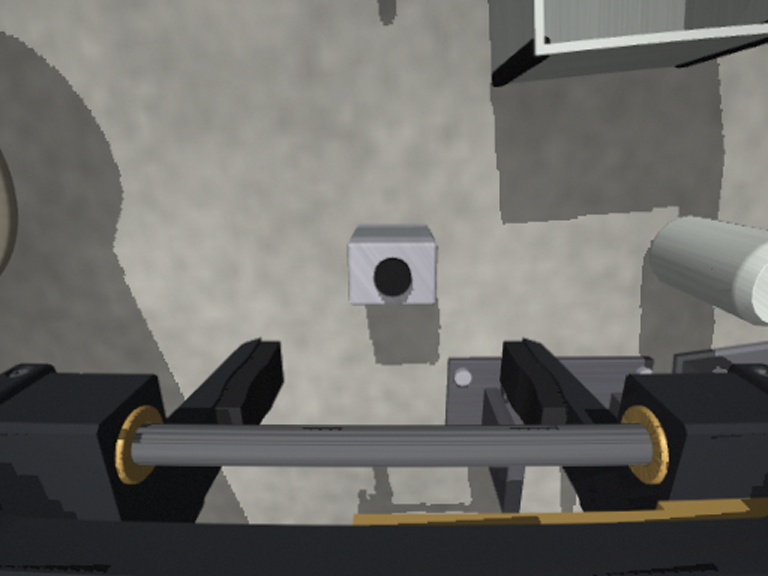

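Tin stands upright on the bench at (441,-88), yaw about −3°; the fingers are ready to take its long ends. Regrasping and hovering over the case.

play_rows(series=[0.001,-0.0005,0.03,0,0,0,0,0,0.035,0,0,0,0,0,0.035,0,0,0,0,0,0.035,0,0,0,0,0,0.025,0,0,0])

```text
t: 19.2
eef_pos: [440.1, -87.8, 48.3]
tcp_rot: [-0.001, 0.731, 0.683, -0.0]
wrist_force: [0.3, -0.2, 0.0]
width: 88.2
```

play_rows(series=[0,0,0,0,0,0,0,0,0,0,0,0,0,0,0,0,0,0])

```text
t: 19.45
eef_pos: [441.9, -88.6, 52.2]
tcp_rot: [0.001, 0.73, 0.684, 0.0]
wrist_force: [0.3, 0.3, -0.3]
width: 88.3
```

play_rows(series=[0,0,0,0,0,0,0,0,0,0,0,0,0,0,0,0,0,0,0,0,0,0,0,0,0,0,0,0,0,0], jaw=-1, squeeze=30)

```text
t: 19.87
eef_pos: [441.4, -88.4, 51.3]
tcp_rot: [0.001, 0.73, 0.684, 0.0]
wrist_force: [0.4, 0.7, 4.9]
width: 61.4
```

play_rows(series=[0,0,0,0,0,0,0,0,0,0,0,0,0,0,0,0,0,0])

```text
t: 20.12
eef_pos: [441.4, -88.4, 51.3]
tcp_rot: [0.0, 0.73, 0.684, 0.0]
wrist_force: [-1.3, 0.4, 5.8]
width: 61.6
```

play_rows(series=[0,0,-0.01,0,0,-3.2,0,0,-0.025,0,0,-3.2,0,0,-0.035,0,0,0,0,0,-0.035,0,0,0,0,0,-0.035,0,0,0])

```text
t: 20.53
eef_pos: [440.4, -88.0, 192.1]
tcp_rot: [-0.001, 0.69, 0.724, -0.0]
wrist_force: [0.6, -0.4, -1.6]
width: 61.9
```

```bash
python3 - <<'E'
from bench import ctrl; s=ctrl.observe(); print(s["eef_pos"],s["width"],s["wrist_force"],s["tcp_rot"])
E
```

```text
[440.4497489  -87.97281454 192.0995222 ] 61.889863225941156 [ 0.63803692 -0.44522539 -1.57457115] [-5.31099654e-04  6.90183956e-01  7.23633741e-01 -1.84233712e-04]
```

play_rows(series=[0.012,0.012,0,0,0,0,0.02,0.02,0,0,0,0,0.02,0.02,0,0,0,0,0.02,0.02,0,0,0,0,0.02,0.02,0,0,0,0])

```text
t: 20.95
eef_pos: [529.0, 9.2, 190.4]
tcp_rot: [-0.0, 0.69, 0.724, -0.0]
wrist_force: [-0.3, -1.0, -1.9]
width: 61.9
```

play_rows(series=[0.02,0.02,0,0,0,0,0.02,0.02,0,0,0,0,0.016,0.015,0,0,0,0,0.01,0.009,0,0,0,0,0,0,0,0,0,0])

```text
t: 21.37
eef_pos: [589.9, 78.8, 189.8]
tcp_rot: [-0.001, 0.689, 0.724, -0.0]
wrist_force: [0.5, -0.1, -2.7]
width: 61.7
```

play_rows(series=[0,0,0,0,0,0,0,0,0,0,0,0,0,0,0,0,0,0,0,0,0,0,0,0])

```text
t: 21.7
eef_pos: [589.0, 76.3, 190.9]
tcp_rot: [0.0, 0.69, 0.723, -0.0]
wrist_force: [-0.1, -0.1, -1.2]
width: 61.7
```

```bash
python3 - <<'E'
from h import *
c,K,M=cam("wrist"); X=cloud(c,K,M)
cv2.imwrite("pics/w5.png",cv2.resize(c["color"][:,:,::-1],None,fx=1.5,fy=1.5,interpolation=cv2.INTER_CUBIC))
s=ctrl.observe();print(s["eef_pos"],s["width"],s["tcp_rot"],s["wrist_force"])
P=X.reshape(-1,3); C=np.array([603.5,150]);a=.046
L=np.c_[(P[:,:2]-C)@np.array([[np.cos(a),-np.sin(a)],[np.sin(a),np.cos(a)]]),P[:,2]]
x,y,z=L.T; rim=(abs(z-102)<2)&(abs(x)<90)&(abs(y)<115)
print("wrist rim n",rim.sum())
def hist(v,lo,hi): h,e=np.histogram(v,np.arange(lo,hi,1)); print([(int(e[i]),int(h[i])) for i in range(len(h)) if h[i]>12])
hist(y[rim&(abs(x)<60)],-115,115); hist(x[rim&(y>-30)&(y<95)],-90,90)
np.savez("w5.npz",L=L)
c,K,M=cam("scene");X=cloud(c,K,M).reshape(-1,3)
L=np.c_[(X[:,:2]-C)@np.array([[np.cos(a),-np.sin(a)],[np.sin(a),np.cos(a)]]),X[:,2]]
x,y,z=L.T; rim=(abs(z-102)<2)&(abs(x)<90)&(abs(y)<115)
print("scene rim");hist(y[rim&(abs(x)<60)],-115,115)
c,K,M=cam("side");X=cloud(c,K,M).reshape(-1,3)
L=np.c_[(X[:,:2]-C)@np.array([[np.cos(a),-np.sin(a)],[np.sin(a),np.cos(a)]]),X[:,2]]
x,y,z=L.T; rim=(abs(z-103)<2.5)&(abs(x)<90)&(abs(y)<115)
print("side rim");hist(y[rim&(abs(x)<60)],-115,115); hist(x[rim&(y<90)],-90,90)
E
```

```text
[589.12066073  76.38760631 190.8950209 ] 62.15823373011568 [ 3.49333107e-05  6.90430579e-01  7.23398655e-01 -9.75050621e-06] [-0.28658059  0.37958384 -2.35774634]
wrist rim n 4108
[(-105, 13), (-104, 17), (-103, 24), (-102, 21), (-46, 57), (-45, 133), (-44, 137), (-43, 152), (-42, 162), (-41, 141)]
[(-78, 35), (-77, 168), (-76, 177), (-75, 182), (-74, 184), (-73, 171), (-72, 42), (72, 131), (73, 196), (74, 166), (75, 174), (76, 186), (77, 139), (78, 86)]
scene rim
[]
side rim
[]
[(-77, 14), (-75, 14), (72, 13), (73, 14), (75, 13)]
```

View pics/w5.png

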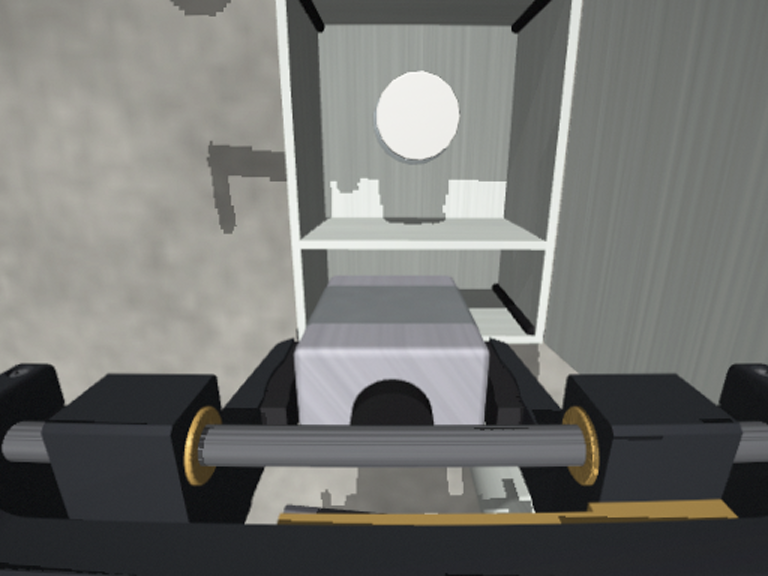

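Wrist view: tin held above the narrow compartment; divider at row ≈243, side rims at x≈295 and 550, jar at (418,115). Checking the tin against the walls and the lid clearance.

```bash
python3 - <<'E'
import numpy as np
L=np.load("w5.npz")["L"]; x,y,z=L.T
m=(z>150)&(z<218)&(abs(x+18)<25)&(y>-65)&(y<-35)
print("tin +y face", m.sum(), np.percentile(y[m],[5,50,95]), np.polyfit(x[m],y[m],1)[0], np.polyfit(z[m],y[m],1)[0], "zmin",z[m].min())
d=(abs(z-102)<2)&(abs(x)<60)&(y>-55)&(y<-30)
print("divider",np.percentile(y[d],[1,50,99]), np.polyfit(x[d],y[d],1)[0])
w=(abs(z-102)<2)&(abs(x)<75)&(y<-90)&(y>-112); print("wall",w.sum(),np.percentile(y[w],[1,50,99]))
l=(z>125)&(z<240)&(x>60)&(x<130)&(abs(y)<100); p=np.polyfit(z[l],x[l],1); print("lid inner",l.sum(),p,np.polyval(p,115),np.polyval(p,130))
E
```

```text
tin +y face 3547 [-50.23661262 -49.80732203 -49.41455627] 0.00037870626310733624 -0.0014646182157122074 zmin 150.08589163637893
divider [-45.59274084 -42.73907142 -40.1422349 ] -0.007217848759789372
wall 215 [-105.37878102 -101.95150484  -90.36554741]
lid inner 30192 [ 0.14621183 62.90172143] 79.71608188856817 81.90925933922072
```

Gaps look right (4.2 mm at the divider, about 4 mm from body to lid). Lowering.

play_rows(series=[-0.001,0,0.01,0,0,0,0,0,0.015,0,0,0,0,0,0.015,0,0,0,0,0,0.01,0,0,0,0,0,0,0,0,0])

```text
t: 22.27
eef_pos: [588.3, 75.9, 138.1]
tcp_rot: [-0.002, 0.69, 0.724, -0.001]
wrist_force: [1.1, 0.3, -1.7]
width: 62.0
```

play_rows(series=[0,0,0.01,0,0,0,0,0,0.015,0,0,0,0,0,0.015,0,0,0,0,0,0.012,0,0,0,0,0,0.008,0,0,0])

```text
t: 22.68
eef_pos: [589.2, 75.9, 79.5]
tcp_rot: [-0.0, 0.69, 0.724, -0.0]
wrist_force: [0.1, -0.9, -2.2]
width: 61.5
```

play_rows(series=[0,0,0,0,0,0,0,0,0,0,0,0,0,0,0,0,0,0,0,0,0,0,0,0])

```text
t: 23.02
eef_pos: [589.9, 76.0, 81.6]
tcp_rot: [0.001, 0.69, 0.724, 0.001]
wrist_force: [0.2, -0.3, -1.5]
width: 62.1
```

```bash
python3 - <<'E'
from bench import ctrl; s=ctrl.observe(); print(s["eef_pos"],s["width"],s["wrist_force"],s["tcp_rot"])
E
```

```text
[589.89374592  75.96782383  81.58459009] 62.06313812700293 [ 0.19317415 -0.26875455 -1.48810657] [5.98273670e-04 6.90134237e-01 7.23680941e-01 5.21818757e-04]
```

play_rows(series=[0,0,0.006,0,0,0,0,0,0.006,0,0,0,0,0,0.005,0,0,0,0,0,0.003,0,0,0,0,0,0.001,0,0,0])

```text
t: 23.43
eef_pos: [589.0, 76.0, 58.8]
tcp_rot: [-0.001, 0.69, 0.724, -0.0]
wrist_force: [0.1, 0.6, -1.5]
width: 61.7
```

play_rows(series=[0,0,0,0,0,0,0,0,0,0,0,0,0,0,0,0,0,0,0,0,0,0,0,0])

```text
t: 23.77
eef_pos: [589.6, 76.0, 60.0]
tcp_rot: [0.0, 0.69, 0.724, 0.0]
wrist_force: [-0.3, 0.0, -1.3]
width: 62.2
```

play_rows(series=[0,0,0.001,0,0,0,0,0,0.001,0,0,0,0,0,0.001,0,0,0,0,0,0,0,0,0])

```text
t: 24.1
eef_pos: [589.3, 76.0, 56.5]
tcp_rot: [-0.0, 0.69, 0.724, -0.0]
wrist_force: [0.4, 0.5, -2.5]
width: 61.9
```

```bash
python3 - <<'E'
from bench import ctrl; s=ctrl.observe(); print(s["eef_pos"],s["width"],s["wrist_force"],s["tcp_rot"])
E
```

```text
[589.28143367  76.00134807  56.45536101] 61.93434814851066 [ 0.40356121  0.49065736 -2.45862938] [-1.61949524e-04  6.90145065e-01  7.23671020e-01 -1.34163833e-04]
```

play_rows(series=[0,0,0.0005,0,0,0,0,0,0.0005,0,0,0,0,0,0,0,0,0,0,0,0,0,0,0])

```text
t: 24.43
eef_pos: [589.4, 76.0, 56.3]
tcp_rot: [0.0, 0.69, 0.724, -0.0]
wrist_force: [-4.2, 1.1, 6.0]
width: 61.7
```

play_rows(series=[0,0,0.0005,0,0,0,0,0,0,0,0,0,0,0,0,0,0,0])

```text
t: 24.68
eef_pos: [589.4, 76.0, 56.3]
tcp_rot: [0.0, 0.69, 0.724, -0.0]
wrist_force: [-5.5, -0.4, 9.3]
width: 61.7
```

Contact at the expected floor height. Opening a little and withdrawing straight up.

play_rows(series=[0,0,-0.0005,0,0,0,0,0,0,0,0,0,0,0,0,0,0,0,0,0,0,0,0,0,0,0,0,0,0,0], jaw=0.53)

```text
t: 25.1
eef_pos: [589.4, 76.0, 55.6]
tcp_rot: [-0.0, 0.69, 0.724, -0.0]
wrist_force: [-0.8, -0.4, 0.1]
width: 67.5
```

play_rows(series=[0,0,-0.004,0,0,0,0,0,-0.008,0,0,0,0,0,-0.012,0,0,0,0,0,-0.015,0,0,0,0,0,-0.02,0,0,0])

```text
t: 25.52
eef_pos: [589.1, 76.0, 115.8]
tcp_rot: [-0.0, 0.69, 0.724, -0.0]
wrist_force: [0.0, 0.1, -0.1]
width: 67.4
```

play_rows(series=[0,0,-0.03,0,0,0,0,0,-0.03,0,0,0,0,0,-0.03,0,0,0,0,0,-0.03,0,0,0,0,0,-0.03,0,0,0])

```text
t: 25.93
eef_pos: [589.0, 76.1, 267.8]
tcp_rot: [0.001, 0.69, 0.724, 0.001]
wrist_force: [0.2, -0.0, 0.1]
width: 67.5
```

play_rows(series=[0,-0.03,0,0,0,0,0,-0.03,0,0,0,0,0,-0.03,0,0,0,0,0,0,0,0,0,0,0,0,0,0,0,0])

```text
t: 26.35
eef_pos: [498.9, 71.8, 266.4]
tcp_rot: [0.001, 0.69, 0.724, 0.001]
wrist_force: [0.2, -0.6, 1.0]
width: 67.7
```

```bash
python3 - <<'E'
from h import *
s=ctrl.observe();print(s["eef_pos"],s["width"],s["wrist_force"])
ims=[]
for n in("wrist","scene"):
    c,K,M=cam(n); P=cloud(c,K,M).reshape(-1,3); C=np.array([603.5,150]);a=.046
    L=np.c_[(P[:,:2]-C)@np.array([[np.cos(a),-np.sin(a)],[np.sin(a),np.cos(a)]]),P[:,2]]; x,y,z=L.T
    for nm,lo,hi in(("top",87,92.5),("cap",95,100.5)):
        m=(z>lo)&(z<hi)&(abs(x+18)<36)&(y>-99)&(y<-47); Q=L[m]
        if len(Q)>5: q=cv2.minAreaRect(Q[:,:2].astype(np.float32)); print(n,nm,len(Q),np.round(q[0],1),np.round(q[1],1),round(q[2],1),Q[:,2].mean().round(1))
    l=(z>130)&(z<250)&(x>60)&(x<140)&(abs(y)<100)
    if l.sum()>50: p=np.polyfit(z[l],x[l],1);print(n,"lid angle",np.pi/2+np.arctan(p[0]))
    m=(P[:,2]>128)&(P[:,2]<172)&(abs(P[:,0]-433)<35)&(abs(P[:,1]-275)<50)
    if m.sum()>5: print(n,"post",P[m].mean(0))
    ims.append(c["color"][:,:,::-1])
cv2.imwrite("pics/fin.png",cv2.resize(np.hstack(ims),(800,300),interpolation=cv2.INTER_AREA)); cv2.imwrite("pics/finw.png",cv2.resize(ims[0],None,fx=1.5,fy=1.5))
E
```

```text
[498.88172334  71.78335413 266.42096729] 67.72465130981927 [ 0.20270118 -0.61977549  1.01546314]
wrist top 1395 [-18.4 -72.7] [62.1 44.6] 0.2 89.5
wrist cap 372 [-18.6 -72.8] [25.4 25.5] 1.7 97.6
wrist lid angle 1.7136181545230196
scene lid angle 1.7112760512050247
scene post [439.61045102 279.32909449 149.84087884]
```

View pics/fin.png

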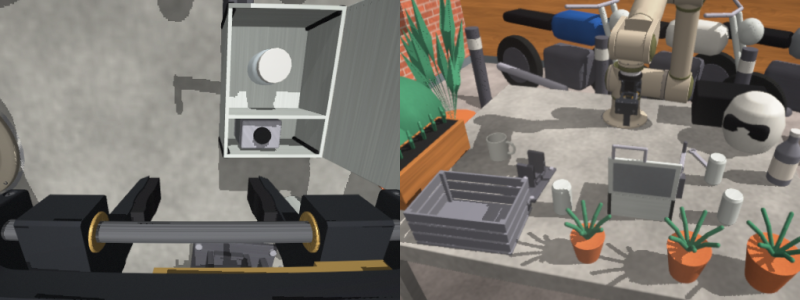

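The wrist view shows the tin upright in the narrow compartment at (258,135), with the lid open. In the scene view the cans and mug stand where they were, and the jar is in place.

```bash
python3 -c "
from bench import ctrl
print(ctrl.sign_off())"
```

```text
the job is handed in; nothing more can be done
None
```

The job is done and handed in, at about 26 s on the robot's clock.

- **Lever:** I swung it by its post to about 1.62 rad, clear of the lid.
- **Lid:** I opened it by the handle. The final checks from the wrist and scene cameras both gave 1.71 rad, and it stays open.
- **Tin:** I took it from the clamp by its side faces, set it on the bench, regripped it by its long ends, and lowered it until it touched the compartment floor.

**Last checks:**
- The tin stands upright and square to the case. Its top is at z = 89.5 mm, where 90 was expected.
- It is at (−18, −73) mm in the case's frame. The 18 mm offset towards the robot was on purpose, to keep the gripper body off the open lid.
- The robot touches nothing. By eye, the cans, mug and jar look unmoved in the last pictures. I did not check the wrench separately at the end, but the arm never went near it.

No final check failed. Early on, the scene and side cameras disagreed by up to about 7 mm on some positions, so I used the wrist camera for the grasps and the placing.

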